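# Undock the torch and hold it over the tube's bore

## Task

Turn the charging dock's selector to the ring mark (off), and only then draw the torch up out of its holster. Turn it so that its head points straight down and finish holding it still above the tall steel tube, on the middle of its mouth, with the lens about 50 mm above the rim and not touching the tube. The program finishes while still holding the torch there; leave the tube and everything else on the bench where they stand.

Things in the scene. Friction and masses are not known exactly. Their poses are not given: they have to be found in the camera images.
- dock: Grey torch charging dock, fixed. Origin: underside, on the bench; x points roughly away from the robot, z up. Base 30 mm high, x -90..70, y -165..55 mm. On it at y = 0 a slanted square holster for the torch (see point holster); beside it, x -90..30, y -162..-62 mm, a raised panel, 60 mm above the bench, with the selector (axis at x -45, y -115 mm) and its three white marks.
- holster (a point): Middle of the holster's bore floor, at (-30, 0, 45) mm in the dock's frame. The 33 mm square bore runs from here up and towards the dock's +x at 45 degrees. Walls 4 mm thick, reaching up the axis: sides 54 mm, upper wall 46 mm, lower wall 60 mm and on it a 20 mm wide lip to 80 mm.
- selector (a joint): Dock's selector, vertical axis, rad, growing clockwise from above. Clicks into rests 0 = off (ring mark), 0.65 = slow (one bar), 1.3 = fast (two bars); stops at -0.1 and 1.4; turns with under 0.15 N m. Black bar grip 46 x 13 mm, top 34 mm above the panel, on a 48 mm disc 4 mm thick; white pointer line on one end, directed (0.65 - value) rad counter-clockwise from the dock's +x.
- selector_grip (a point): Point on the selector's axis at the height to grip its bar: 28 mm above the panel (88 mm above the bench), 6 mm below the bar's top.
- torch: Loose aluminium torch, about 0.13 kg, 140 mm long: head 30 mm in diameter for 26 mm, with three dark rings, then a round barrel of 26 mm from 34 mm on. Origin: lens centre (head end); z runs from lens to tail. Starts head down in the holster, lens on the bore floor, tail up and towards the dock's +x at about 45 degrees; barrel free from 80 mm on; centre of mass about 69 mm from the lens.
- torch_tail (a point): Middle of the torch's tail end, 140 mm from the lens.
- tube: The tall upright steel tube on the bench, loose, 0.7 kg: 70 mm outside diameter, 58 mm bore, 110 mm high, open at the top and bottom. Origin: centre of its underside, on the bench.
- tube_mouth (a point): Centre of the tube's upper rim, 110 mm above the bench.
- jar: Bystander: glass jar, 60 mm in diameter, 75 mm high. Origin: centre of its underside.
- collar: Bystander: short wide aluminium collar, 90 mm outside diameter, 55 mm high, open through; not the tube. Origin: centre of its underside.
- can: Bystander: green closed can, 84 mm in diameter, 110 mm high. Origin: centre of its underside.
- hammer: Bystander: hammer lying on the bench, about 260 mm long, handle towards its -x.
- vblock: Bystander: steel V-block, 70 x 60 x 45 mm. Origin: centre of its underside.
- oil: Bystander: red oil bottle, 60 mm in diameter, 170 mm high. Origin: centre of its underside.

How it is judged (in metres and radians):
On the way, in this order (a step that is already met when the one before it is completed fails the run):
1. the selector is at the ring mark (off) while the torch is still in its holster (value of joint selector between -0.15 and 0.15 rad and z of torch in the frame of dock below 0.065 m), for 0.3 s.
2. the torch is drawn clear of the dock in the gripper, the selector still off (value of joint selector between -0.15 and 0.15 rad and contact force between the fingers and torch above 1 N and z of torch in the frame of dock above 0.09 m and contact force between torch and dock below 0.05 N), for 0.2 s.
At the end, for the whole second after the job is handed in: The gripper still holds the torch, at rest (under 20 mm/s), lens down with its axis within 0.17 rad of vertical, lens centre within 15 mm of the tube's axis and 20 to 80 mm above the rim, touching neither tube nor dock; selector within 0.15 rad of off; tube standing within 15 mm of its start (value of joint selector between -0.15 and 0.15 rad and contact force between the fingers and torch above 1 N and angle between torch's own z axis and vertical below 0.17 rad and horizontal distance between torch and tube_mouth below 0.015 m and z of torch in the frame of tube between 0.13 and 0.19 m and contact force between torch and tube below 0.05 N and contact force between torch and dock below 0.05 N and linear speed of torch below 0.02 m/s and distance of tube from where it was at the start of the episode below 0.015 m and angle between tube's own z axis and vertical below 0.1 rad); the arm keeps its last pose, push and grip.
It fails at once if the tube is shoved or knocked over (moved more than 15 mm) (distance of tube from where it was at the start of the episode above 0.015 m).
It fails at once if a bystander is moved more than 25 mm (distance of any of jar, collar, can, hammer, vblock, oil from where it was at the start of the episode above 0.025 m).
It also fails if it takes over 53 s, if anything falls off the work surface, if the arm or the gripper's body presses on something with over 40 N, if the wrist force passes 120 N, or if a joint passes its speed limit or range.

## Robot

A 6-joint arm with a two-finger parallel gripper is mounted at the origin on the work surface. World frame = base frame: x ahead of the robot, y to its left, z up, the work surface at z = 0. Lengths are in mm, angles in rad, forces in N, time in s.
With the tool pointing down it reaches from about 350 to 875 mm from the base axis. Payload 4.2 kg.
Tool frame: the origin (TCP) lies between the finger pads; the fingertips stand 17 mm ahead of it and the grasp point (between the pads) lies 2 mm behind it; z points along the fingers, y is the line along which they close (so a half turn about z gives the same grasp; the last joint's range is limited). The gripper opens to 85 mm and grips with 20 to 120 N. Pads are 22 mm wide; open, the fingers measure 114 mm over their backs; the gripper's body (76 mm by 85 mm) begins 54 mm behind the grasp point. The pads swing forward as they close: fully open they stand 13 mm farther back than shut.
Start: joints at [-1.076, 0.385, 0.008, 0, -1.194, -0.259], TCP at [146.031, -607.68, 248.312] pointing down, gripper open.
Joint ranges: [-3.14, 3.14], [-1.21, 2.06], [-1.07, 1.41], [-3.16, 2.05], [-2.99, -0.16], [-3.1, 3.1]. Speed limits (rad/s): [2.79, 2.79, 3.14, 3.14, 3.14, 3.14].

## Interface

Orientations are given as a unit quaternion [x, y, z, w].
In Python, from bench import arm, get_image, get_calibration gives the robot as it stands (arm), with the cameras as plain functions.
- The arm moves only by the shell command python3 jog.py 'ROWS' [OPENING]. ROWS is rows parted by semicolons, their numbers by spaces, 1 to 10 of them, each of 6 numbers: dx, dy, dz in mm, then a rotation vector rx, ry, rz in rad; each row is the pose to reach, as a shift and turn from the pose commanded when the command began, along the tool's axes at that moment; what a row does not reach only later rows make up. A row lasts 1/10 s, in which the tool goes at most 50 mm and 0.15 rad, less where a joint would pass 70% of its speed; a pose out of reach is approached as far as the arm can. OPENING is the finger opening in mm, set as the command begins (- or left out keeps the last). The fingers move at their own pace and stop on an object; the grip force is fixed at half the most. Time passes only in rows, so rows that do not move let the fingers close. It prints the time, the measured TCP pose, the force, the opening and the grip force at its end.
- arm.read_state(): the state, without advancing time (a new reading comes with each control period).
- get_image(name): name is "scene" or "side" or "wrist"; returns the picture (480x640x3 uint8, blue, green, red); there is no depth.
- get_calibration(name): a dict with "K" (3x3 intrinsics, pixels), "rvec" (rotation vector, rad) and "tvec" (3), from world to camera coordinates, as OpenCV has them. Camera axes: x right, y down, z forward; pixel columns grow to the right and rows downward; lengths in mm; the calibration is good to about 2 mm. A picture is of the moment at which its call begins: read the wrist's pose just before it. get_calibration takes no time and is no camera call; for the wrist camera it gives the pose at the moment of the call.
- arm.job_done(): hands the job in; it is judged then, once.
The state is a dict: "clock": time; "joints": joint angles; "joint_vel": joint speeds; "joint_efforts": joint torques, N m; "position": TCP position; "ee_rot": TCP orientation; "contact_force": force on the tool from outside, world axes, zero at the start; "wrist_torque": the same for the moment, N m; "gripper_width": finger opening in mm; "grasp_force": force on a finger pad.
Only numpy, scipy, OpenCV 4.12 (cv2) and the standard library are available. Lean on these libraries where they do the work, as an engineer would, in place of code of your own. Each camera call takes 0.05 s, during which the arm holds its last target. There are 200 camera calls.

## Working session

There is one attempt and no reset: what is moved stays moved. The work goes in short steps, Python scripts to look and compute and a shell command to move; the robot and the scene stay as the last step left them, time stands still between calls to the robot, and variables do not carry over. Pictures are saved under pics/ and viewed, at most 10 in all, crops included, and the job is handed in when it is done.

```bash
ls; mkdir -p pics; python3 - <<'E'
from bench import arm, get_image, get_calibration
import cv2,numpy as np
for n in("scene","side","wrist"):
    c=get_calibration(n);im=get_image(n);cv2.imwrite(f"pics/{n}0.png",im)
    R=cv2.Rodrigues(np.array(c["rvec"],float))[0];print(n,np.round(c["K"],1).tolist(),np.round(-R.T@np.array(c["tvec"]).ravel()),np.round(R[2],2))
s=arm.read_state();print(s)
E
```

```text
bench.py
jog.py
pics
scene [[458.5, 0.0, 316.4], [0.0, 458.5, 244.0], [0.0, 0.0, 1.0]] [1339.  -46.  944.] [-0.68  0.06 -0.73]
side [[541.7, 0.0, 313.3], [0.0, 541.7, 241.3], [0.0, 0.0, 1.0]] [-165.  570. 1094.] [ 0.53 -0.44 -0.73]
wrist [[432.2, 0.0, 323.5], [0.0, 432.2, 241.7], [0.0, 0.0, 1.0]] [  82. -623.  372.] [ 0.25  0.06 -0.97]
{'clock': 0.15, 'joints': array([-1.07639860e+00,  3.85384867e-01,  6.93447122e-03, -3.28398968e-04,
       -1.19399035e+00, -2.58609908e-01]), 'joint_vel': array([-0.00028574, -0.00298705,  0.00371652,  0.00189044, -0.00024134,
        0.00040911]), 'joint_efforts': array([ 3.95716074e-05, -3.92677259e+01,  1.88582754e+01,  4.18861225e+00,
       -3.41608415e-03,  1.36060613e-06]), 'position': array([ 145.92743244, -607.30583174,  247.47130322]), 'ee_rot': array([-1.17560833e-01,  9.93065331e-01,  8.20735469e-04, -1.60363221e-04]), 'contact_force': array([ 0.16669618, -0.26355448,  0.32095718]), 'wrist_torque': array([-0.07559518,  0.08062337, -0.02624701]), 'grasp_force': 0.0, 'gripper_width': 85.25101754250045}
```

View pics/scene0.png

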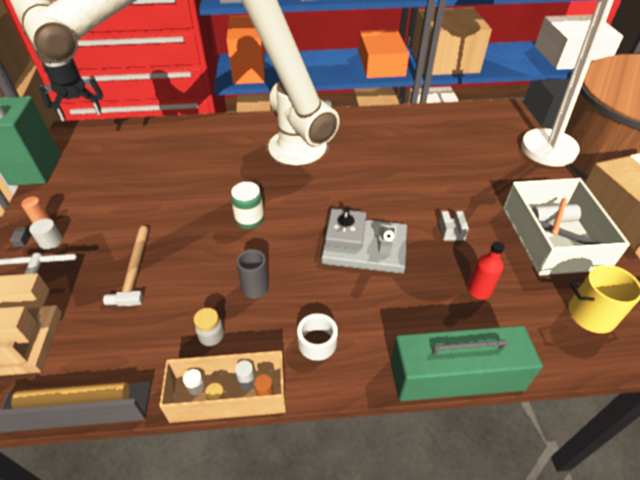

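View pics/side0.png

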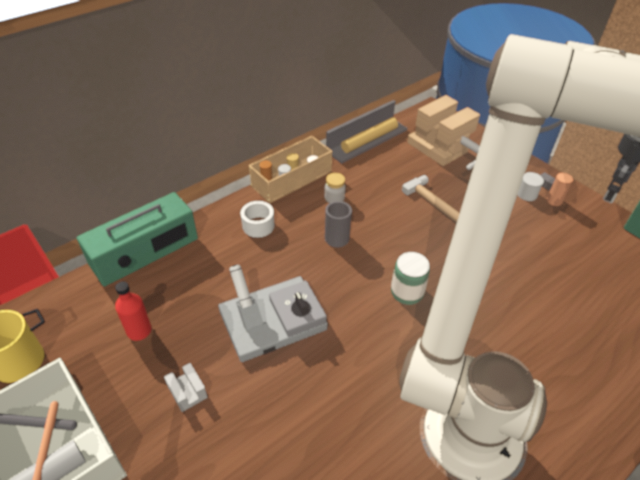

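The scene view shows the dock around (365,240), the torch tail near (389,235), and the dark steel tube's mouth near (252,258). In the side view they are at (272,318), (236,268) and (338,208). I'll enlarge the dock and tube.

```bash
python3 - <<'E'
import cv2,numpy as np
a=cv2.imread("pics/scene0.png");b=cv2.imread("pics/side0.png")
def c(im,x,y,w,h,s):return cv2.resize(im[y:y+h,x:x+w],None,fx=s,fy=s,interpolation=cv2.INTER_CUBIC)
cv2.imwrite("pics/c1.png",np.hstack([c(a,315,200,100,75,4),c(b,215,255,100,75,4)]).copy()) 
top=np.hstack([c(a,315,198,100,75,4),c(b,217,258,100,75,4)])
bot=np.hstack([c(a,315,236,100,40,4)*0+c(a,210,236,100,40,4),c(b,217,322,100,40,4)*0+c(b,290,190,100,40,4)])
cv2.imwrite("pics/c1.png",np.vstack([top,bot]))
E
```

```text
(no output)
```

View pics/c1.png

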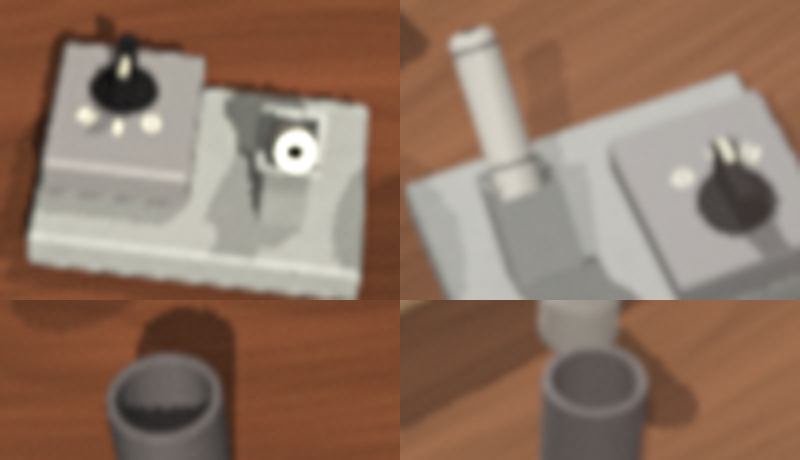

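```bash
cat > h.py <<'E'
import cv2,numpy as np
from bench import arm, get_image, get_calibration
def cam(n):
    c=get_calibration(n);K=np.array(c["K"]);R=cv2.Rodrigues(np.array(c["rvec"],float))[0];t=np.array(c["tvec"],float).ravel()
    return K,R,t
def ray(C,p):
    K,R,t=C;d=R.T@np.linalg.solve(K,[p[0],p[1],1]);return -R.T@t,d/np.linalg.norm(d)
def plane(C,p,z):
    o,d=ray(C,p);return o+d*(z-o[2])/d[2]
def two(r1,r2):
    (o1,d1),(o2,d2)=r1,r2
    s=np.linalg.lstsq(np.c_[d1,-d2],o2-o1,rcond=None)[0];a=o1+s[0]*d1;b=o2+s[1]*d2
    return (a+b)/2,np.linalg.norm(a-b)
def rigid(P,Q): # Q=R P+t, 2D
    P,Q=np.array(P,float),np.array(Q,float);p=P-P.mean(0);q=Q-Q.mean(0)
    a=np.arctan2((p[:,0]*q[:,1]-p[:,1]*q[:,0]).sum(),(p*q).sum());R=np.array([[np.cos(a),-np.sin(a)],[np.sin(a),np.cos(a)]])
    t=Q.mean(0)-R@P.mean(0);return a,t,(Q-(P@R.T+t))
E
python3 - <<'E'
from h import *
np.set_printoptions(precision=1,suppress=True)
S,D=cam("scene"),cam("side")
s=lambda u,v:(315+u/4-.4,198+v/4-.4); d=lambda u,v:(217+(u-400)/4-.4,258+v/4-.4)
L=[(S,s(66,42),-90,-162,60),(S,s(205,58),-90,-62,60),(S,s(186,180),30,-62,60),(S,s(45,165),30,-162,60),(S,s(360,272),70,55,30),(S,s(30,240),70,-165,30),(S,s(368,105),-90,55,30),
(D,d(612,152),30,-62,60),(D,d(748,95),30,-162,60),(D,d(682,292),-90,-62,60),(D,d(735,75),70,-165,30),(D,d(408,185),70,55,30)]
a,t,r=rigid([l[2:4] for l in L],[plane(l[0],l[1],l[4])[:2] for l in L]);print(a.round(4),t,r.tolist() and r.round(1).tolist())
R=np.array([[np.cos(a),-np.sin(a)],[np.sin(a),np.cos(a)]])
td=lambda P:R.T@(P[:2]-t)
print("sel world",R@[-45,-115]+t,"hol",R@[-30,0]+t)
for p in((87,115),(118,127),(150,122)):print("mark",td(plane(S,s(*p),60)))
print("disc",td(plane(S,s(123,90),64)),td(plane(D,d(737,198),64)))
for p in((124,66),(127,40),(121,80)):print("ptr",td(plane(S,s(*p),94)))
print("ptr side",td(plane(D,d(725,150),94)))
P,e=two(ray(S,s(295,152)),ray(D,d(471,42)));print("tail",P,e,td(P))
s2=(210+165/4-.4,236+95/4-.4);d2=(290+195/4-.4,190+82/4-.4)
print("mouth",plane(S,s2,110),plane(D,d2,110),*two(ray(S,s2),ray(D,d2)))
E
```

```text
-0.2433 [512.5 212.7] [[2.7, 0.9], [3.9, -0.8], [2.1, -3.2], [4.3, 2.7], [-1.2, -0.7], [5.0, 1.7], [2.7, 0.1], [-10.9, -0.1], [-2.7, 5.9], [-0.3, -2.0], [-3.5, -0.1], [-1.9, -4.5]]
sel world [441.1 111.9] hol [483.3 219.9]
mark [ -17.3 -136.6]
mark [  -9.1 -114.5]
mark [-17.2 -93.6]
disc [ -41.2 -114.9] [ -45.3 -118. ]
ptr [ -33.4 -114.6]
ptr [ -59.3 -115.5]
ptr [ -19.6 -115.1]
ptr side [ -31.3 -116.8]
tail [581.5 194.8 136.6] 1.5806950269242965 [71.3 -0.7]
mouth [ 605.2 -141.2  110. ] [ 601.6 -142.3  110. ] [ 603.  -142.3  108.2] 2.1229603211337187
```

The pointer is directed along the dock's +x, so the selector is on slow (0.65) and off is +0.65 rad counter-clockwise, at the mark near (-17,-94). Marks and disc agree with the drawing. Next I go above the selector for a close look.

```bash
cat >> h.py <<'E'
from scipy.spatial.transform import Rotation as Ro
def Rt(psi,tilt=0): # tool down, y at world angle psi; tilt>0 swings tool z towards -x_tool (outward)
    y=np.array([np.cos(psi),np.sin(psi),0]);z=np.array([0,0,-1.]);x=np.cross(y,z)
    return Ro.from_matrix(np.c_[x,y,z])*Ro.from_euler('y',-tilt)
def delta(p,R,s=None):
    s=s or arm.read_state();Q=Ro.from_quat(s["ee_rot"]);d=Q.inv().apply(np.array(p)-s["position"]);r=(Q.inv()*R).as_rotvec()
    print("d",d.round(1),"r",r.round(3),"rows",round(max(np.linalg.norm(d)/50,np.linalg.norm(r)/.15),1),"clk",round(s["clock"],2))
E
python3 -c "
from h import *
delta((430,-270,270),Rt(1.6));delta((441,112,230),Rt(1.327))"
python3 jog.py '-50 37 0 0 0 .02;-90 66 -5 0 0 .04;-130 96 -8 0 0 .07;-170 125 -11 0 0 .1;-210 155 -14 0 0 .12;-250 184 -17 0 0 .14;-290 214 -20 0 0 .17;-325 240 -22 0 0 .2;-355 262 -22 0 0 .2;-375 310 -22 0 0 .25'
python3 -c "
from h import *
delta((441,112,230),Rt(1.327))"
```

```text
clock: 1.15
position: [440.2, -219.5, 269.9]
ee_rot: [0.008, 1.0, -0.0, 0.0]
contact_force: [0.2, 0.8, -0.2]
gripper_width: 85.1
grasp_force: 0.0
d [  4.4 331.5  39.7] r [-0.001  0.     0.228] rows 6.7 clk 1.15
```

```bash
python3 jog.py '2 48 6 0 0 .03;4 96 12 0 0 .07;4 144 18 0 0 .1;4 192 24 0 0 .13;4 240 30 0 0 .17;4 288 36 0 0 .2;4 331 40 0 0 .228;4 331 40 0 0 .228;4 331 40 0 0 .228'
python3 - <<'E'
from h import *
import pickle
delta((441,112,230),Rt(1.327));C=cam("wrist");im=get_image("wrist");cv2.imwrite("pics/w1.png",im);pickle.dump(C,open("w1.pkl","wb"))
E
```

```text
clock: 2.05
position: [438.2, 111.2, 229.9]
ee_rot: [0.12, 0.993, -0.0, -0.0]
contact_force: [-0.4, -0.0, -0.0]
gripper_width: 85.4
grasp_force: 0.0
d [-2.5  1.4 -0.1] r [-0.001 -0.001  0.004] rows 0.1 clk 2.05
```

View pics/w1.png

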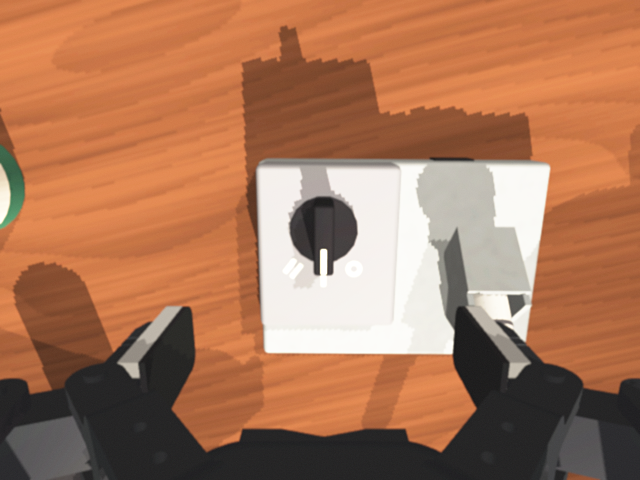

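The wrist view shows the selector disc at (323,230), pointer line at (323,260) on the middle (one bar) mark, ring at (354,269), and panel corners (258,163), (401,164) and (394,327).

```bash
python3 - <<'E'
from h import *
import pickle
np.set_printoptions(precision=1,suppress=True)
C=pickle.load(open("w1.pkl","rb"))
im=cv2.imread("pics/w1.png")
m=(cv2.cvtColor(im,cv2.COLOR_BGR2GRAY)<60).astype(np.uint8);m[:185]=0;m[285:]=0;m[:,:280]=0;m[:,370:]=0
n,l,st,ce=cv2.connectedComponentsWithStats(m);k=1+st[1:,4].argmax();print(st[k],ce[k])
ed=lambda y:np.flatnonzero(m[y])[[0,-1]]
L=[((258,163),-90,-162,60),((401,164),-90,-62,60),((394,327),30,-62,60),((549,163),-90,55,30),((265,353),70,-165,30)]
W=[plane(C,l[0],l[3])[:2] for l in L]
a,t,r=rigid([l[1:3] for l in L],W);print(a.round(4),t,r.round(1).tolist())
R=np.array([[np.cos(a),-np.sin(a)],[np.sin(a),np.cos(a)]])
print("sel",R@[-45,-115]+t,"disc",plane(C,(323,230),64),"hol",R@[-30,0]+t)
A=plane(C,(324,200),94);B=plane(C,(323.5,275),94);print("bar",A,B,(A+B)/2,np.linalg.norm(A-B),np.arctan2(*(B-A)[[1,0]]))
E
```

```text
[ 294  198   41   76 1292] [311.5 226.5]
-0.2445 [513.1 210.5] [[0.6, 2.6], [-0.2, -1.1], [-0.2, -0.1], [0.4, -3.4], [-0.7, 2.0]]
sel [441.6 109.8] disc [441.6 109.5  64. ] hol [484.  217.8]
bar [416.6 116.2  94. ] [463.3 104.5  94. ] [440.  110.4  94. ] 48.17403323528813 -0.2453864045782009
```

```bash
python3 -c "
from h import *
delta((441.3,110,86),Rt(1.3263))"
```

```text
d [ -3.1   0.5 144.1] r [-0.001 -0.001  0.003] rows 2.9 clk 2.1
```

```bash
python3 jog.py '-3 0 30 0 0 0;-3 0 65 0 0 0;-3 0 100 0 0 0;-3 0 125 0 0 0;-3 0 138 0 0 0;-3 0 143 0 0 0;-3 0 144 0 0 0;-3 0 144 0 0 0' 45
python3 -c "
from h import *
delta((441.3,110,86),Rt(1.3263))"
```

```text
clock: 2.9
position: [442.1, 109.4, 87.0]
ee_rot: [0.121, 0.993, 0.0, 0.001]
contact_force: [0.0, -0.2, 0.4]
gripper_width: 45.1
grasp_force: 0.0
d [0.9 0.4 1. ] r [0.001 0.001 0.001] rows 0.0 clk 2.9
```

```bash
python3 jog.py '0 0 0 0 0 0;0 0 0 0 0 0;0 0 0 0 0 0;0 0 0 0 0 0;0 0 0 0 0 0' 5; python3 jog.py '0 0 0 0 0 -.1;0 0 0 0 0 -.2;0 0 0 0 0 -.3;0 0 0 0 0 -.4;0 0 0 0 0 -.5;0 0 0 0 0 -.58;0 0 0 0 0 -.65;0 0 0 0 0 -.66;0 0 0 0 0 -.66;0 0 0 0 0 -.66'
```

```text
clock: 3.4
position: [442.0, 110.2, 87.2]
ee_rot: [0.12, 0.993, 0.0, 0.001]
contact_force: [-1.7, 0.8, 6.0]
gripper_width: 11.9
grasp_force: 61.1
clock: 4.4
position: [442.1, 109.8, 87.2]
ee_rot: [-0.208, 0.978, -0.0, 0.001]
contact_force: [-0.2, -1.0, 7.1]
gripper_width: 11.6
grasp_force: 61.2
```

```bash
python3 jog.py '0 0 0 0 0 0;0 0 0 0 0 0;0 0 0 0 0 0;0 0 -25 0 0 0;0 0 -70 0 0 0;0 0 -115 0 0 .1;0 0 -145 0 0 .25;0 0 -145 0 0 .4;0 0 -145 0 0 .55;0 0 -145 0 0 .66' 45
python3 jog.py '40 -40 -10 0 0 0;45 -70 -10 0 0 0;45 -70 -10 0 0 0' 45
python3 - <<'E'
from h import *
import pickle
C=cam("wrist");im=get_image("wrist");cv2.imwrite("pics/w2.png",im);pickle.dump(C,open("w2.pkl","wb"))
E
```

```text
clock: 5.4
position: [441.3, 109.7, 231.4]
ee_rot: [0.123, 0.992, 0.0, 0.0]
contact_force: [-0.1, 0.0, 0.9]
gripper_width: 45.1
grasp_force: 0.0
clock: 5.7
position: [378.3, 50.2, 241.1]
ee_rot: [0.122, 0.993, -0.0, -0.001]
contact_force: [0.1, 0.3, -0.2]
gripper_width: 45.0
grasp_force: 0.0
```

View pics/w2.png

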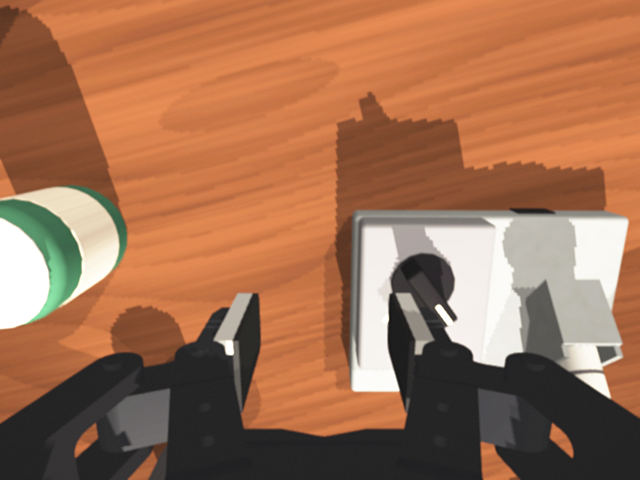

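The pointer now points at the ring (bar from (415,268) to (452,318), about 0.64 rad from dock +x), so it is off. The torch tail sits near (590,370), with the barrel along dock +x. Next is the torch grasp at about 112 mm from the lens.

```bash
python3 -c "
from h import *
a=-.2445;R=np.array([[np.cos(a),-np.sin(a)],[np.sin(a),np.cos(a)]])
g=R@[53,0]+[513.1,210.8];print(g)
delta((*g,215),Rt(1.3263));delta((*g,118),Rt(1.3263))"
```

```text
[564.52369954 197.97022503]
d [-143.8  186.7   26.5] r [0.001 0.    0.001] rows 4.7 clk 5.75
d [-143.8  186.7  123.5] r [0.001 0.    0.001] rows 5.3 clk 5.75
```

```bash
python3 jog.py '-30 38 5 0 0 0;-60 76 10 0 0 0;-90 114 15 0 0 0;-120 152 20 0 0 0;-144 187 26 0 0 0;-144 187 26 0 0 0;-144 187 26 0 0 0' 80
python3 - <<'E'
from h import *
np.set_printoptions(precision=1,suppress=True)
C=cam("wrist");im=get_image("wrist");cv2.imwrite("pics/w3.png",im)
delta((564.5,198,118),Rt(1.3263))
o=np.array([513.1,210.8,0]);R=Ro.from_euler('z',-.2445)
for n,z in(("tail",R.apply([72,0,140])+o),("grip",R.apply([53,0,120])+o)):
    K,Q,t=C;p=K@(Q@z+t);print(n,p[:2]/p[2])
E
```

```text
clock: 6.45
position: [565.9, 200.3, 213.3]
ee_rot: [0.121, 0.993, -0.001, -0.001]
contact_force: [-0.8, -0.6, -0.1]
gripper_width: 79.9
grasp_force: 0.0
d [ 0.4 -1.7 96.3] r [-0. -0.  0.] rows 1.9 clk 6.5
tail [319.5 302.5]
grip [319.9 253.9]
```

View pics/w3.png

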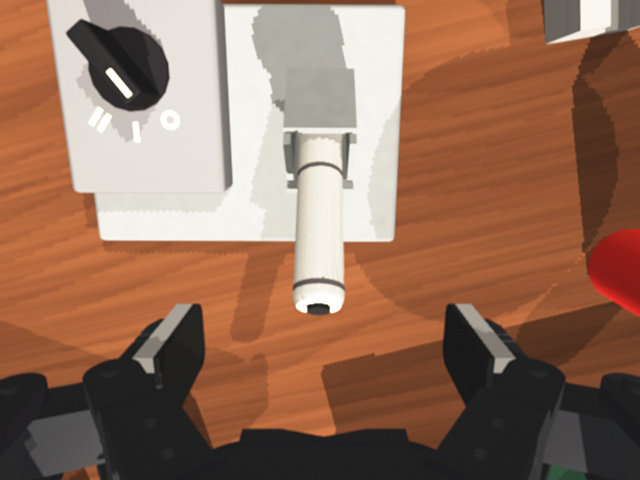

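The torch tail end is at (319,305), matching the prediction (319.5,302.5), and the pointer is directed at the ring (170,120). I descend and grip.

```bash
python3 jog.py '0 -2 35 0 0 0;0 -2 70 0 0 0;0 -2 88 0 0 0;0 -2 95 0 0 0;0 -2 96 0 0 0;0 -2 96 0 0 0'; python3 jog.py '0 0 0 0 0 0;0 0 0 0 0 0;0 0 0 0 0 0;0 0 0 0 0 0;0 0 0 0 0 0;0 0 0 0 0 0;0 0 0 0 0 0' 10
```

```text
clock: 7.1
position: [565.7, 197.7, 120.9]
ee_rot: [0.121, 0.993, 0.001, 0.001]
contact_force: [0.5, 0.1, 0.6]
gripper_width: 80.1
grasp_force: 0.0
clock: 7.8
position: [565.6, 197.8, 119.8]
ee_rot: [0.121, 0.993, 0.0, 0.0]
contact_force: [0.1, -0.4, 2.6]
gripper_width: 24.6
grasp_force: 58.8
```

```bash
python3 jog.py '-7 0 -7 0 0 0;-14 0 -14 0 0 0;-24 0 -24 0 0 0;-34 0 -34 0 0 0;-34 0 -34 0 0 0'; python3 jog.py '-12 0 -12 0 0 0;-24 0 -24 0 0 0;-36 0 -36 0 0 0;-44 0 -48 0 0 0;-44 0 -80 0 0 0;-44 0 -110 0 0 0;-44 0 -110 0 0 0;-44 0 -110 0 0 0'
```

```text
clock: 8.3
position: [600.1, 189.2, 154.8]
ee_rot: [0.121, 0.993, 0.001, 0.001]
contact_force: [-0.6, 0.3, 1.7]
gripper_width: 24.4
grasp_force: 59.0
clock: 9.1
position: [640.8, 178.9, 263.2]
ee_rot: [0.121, 0.993, 0.001, 0.0]
contact_force: [-0.0, -0.0, -2.5]
gripper_width: 24.5
grasp_force: 59.1
```

```bash
python3 -c "
from h import *
delta((600,100,320),Rt(1.33,.8))
delta((604,-142,320),Rt(1.33,.8))"
```

```text
d [ 20.6 -86.4 -56.9] r [ 0.    -0.8   -0.002] rows 5.3 clk 9.1
d [ -41.4 -320.3  -57.1] r [ 0.    -0.8   -0.002] rows 6.6 clk 9.1
```

```bash
python3 jog.py '4 -10 -15 0 -.1 0;8 -25 -30 0 -.2 0;12 -40 -45 0 -.3 0;16 -55 -57 0 -.4 0;20 -70 -57 0 -.5 0;21 -86 -57 0 -.6 0;21 -86 -57 0 -.7 0;21 -86 -57 0 -.8 0;21 -86 -57 0 -.8 0;21 -86 -57 0 -.8 0'
python3 -c "
from h import *
delta((604,-142,320),Rt(1.33,.8))"
```

```text
clock: 10.1
position: [608.1, 86.8, 355.0]
ee_rot: [0.1, 0.929, -0.043, 0.354]
contact_force: [0.8, -0.7, -1.1]
gripper_width: 24.5
grasp_force: 59.2
d [  -9.4 -223.9   57.9] r [ 0.009 -0.07   0.022] rows 4.6 clk 10.1
```

```bash
python3 jog.py '0 0 0 0 0 0;0 0 0 0 0 0;0 0 0 0 0 0'
python3 -c "
from h import *
delta((604,-142,320),Rt(1.33,.8));print(arm.read_state()['joints'].round(3))"
```

```text
clock: 10.4
position: [608.6, 87.7, 355.5]
ee_rot: [0.099, 0.929, -0.043, 0.355]
contact_force: [-0.2, -0.3, -1.9]
gripper_width: 24.3
grasp_force: 59.2
d [  -8.3 -225.    58. ] r [ 0.01  -0.069  0.024] rows 4.6 clk 10.4
[ 0.479  0.043 -0.643  1.04  -0.526 -3.096]
```

```bash
python3 jog.py '0 -25 0 0 0 0;0 -50 10 0 0 0;-2 -75 20 0 0 0;-4 -100 30 0 0 0;-6 -125 40 0 0 0;-8 -150 50 0 0 0;-8 -175 58 0 0 0;-8 -200 58 0 0 0;-8 -225 58 0 0 0;-8 -225 58 0 0 0'
python3 jog.py '0 0 0 0 0 0;0 0 0 0 0 0'
python3 -c "
from h import *
delta((604,-142,320),Rt(1.34,.8));print(arm.read_state()['joints'].round(3))"
```

```text
clock: 11.4
position: [603.3, -144.4, 321.1]
ee_rot: [0.102, 0.929, -0.043, 0.354]
contact_force: [0.4, 0.8, -0.4]
gripper_width: 24.4
grasp_force: 59.3
clock: 11.6
position: [603.9, -142.0, 321.3]
ee_rot: [0.099, 0.929, -0.043, 0.355]
contact_force: [0.3, 0.7, -0.8]
gripper_width: 24.4
grasp_force: 59.4
d [ 0.8 -0.   1. ] r [ 0.003 -0.069  0.017] rows 0.5 clk 11.6
[-0.026  0.047 -0.713  0.981 -0.16  -2.682]
```

Joint 5 sits on its −0.16 limit, so tilting in the radial plane isn't possible. I'll tilt back, yaw the tool to the left of radial (which frees joint 5 and keeps joint 6 off its limit), then tilt again.

```bash
python3 -c "
from h import *
delta((604,-142,330),Rt(1.34,.4));delta((604,-142,330),Rt(1.9,.4))"
```

```text
d [-5.9 -0.1 -6.4] r [0.    0.331 0.018] rows 2.2 clk 11.6
d [-5.9 -0.1 -6.4] r [-0.301  0.32  -0.458] rows 4.2 clk 11.6
```

```bash
python3 jog.py '-2 0 -2 0 .11 0;-4 0 -4 0 .22 0;-6 0 -6 0 .33 .01;-6 0 -6 0 .33 .02;-6 0 -6 0 .33 .02;-6 0 -6 0 .33 .02'
python3 -c "
from h import *
delta((604,-142,330),Rt(1.9,.4));print(arm.read_state()['joints'].round(3))"
```

```text
clock: 12.2
position: [604.5, -142.6, 329.4]
ee_rot: [0.115, 0.973, -0.023, 0.198]
contact_force: [0.2, -0.2, -0.9]
gripper_width: 24.4
grasp_force: 59.4
d [ 0.4  0.5 -0.8] r [-0.22   0.002 -0.519] rows 3.8 clk 12.2
[ 0.082  0.15  -0.229  0.168 -0.814 -1.979]
```

```bash
python3 jog.py '0 0 0 -.05 0 -.12;0 0 0 -.1 0 -.24;0 0 0 -.16 0 -.38;0 0 0 -.22 0 -.52;0 0 0 -.22 0 -.52;0 0 0 -.22 0 -.52'
python3 -c "
from h import *
print(arm.read_state()['joints'].round(3))
delta((604,-142,330),Rt(2.1,.4));delta((604,-142,330),Rt(2.1,.8))"
```

```text
clock: 12.8
position: [602.8, -143.7, 328.8]
ee_rot: [-0.159, 0.967, 0.033, 0.196]
contact_force: [-0.3, 0.7, -1.7]
gripper_width: 24.2
grasp_force: 59.4
[-0.042  0.185 -0.059 -0.173 -0.959 -1.13 ]
d [-2.   1.2 -0.5] r [-0.079 -0.    -0.188] rows 1.4 clk 12.8
d [-2.   1.2 -0.5] r [-0.115 -0.399 -0.17 ] rows 3.0 clk 12.8
```

```bash
python3 jog.py '-2 1 0 -.05 -.1 -.08;-2 1 0 -.09 -.2 -.14;-2 1 0 -.11 -.3 -.17;-2 1 0 -.11 -.4 -.17;-2 1 0 -.11 -.4 -.17;-2 1 0 -.11 -.4 -.17;-2 1 0 -.11 -.4 -.17'
python3 - <<'E'
from h import *
print(arm.read_state()['joints'].round(3))
delta((604,-142,330),Rt(2.1,.8))
a=get_image("scene");b=get_image("side")
cv2.imwrite("pics/s2.png",a);cv2.imwrite("pics/d2.png",b)
def c(im,x,y,w,h,s):return cv2.resize(im[y:y+h,x:x+w],None,fx=s,fy=s,interpolation=cv2.INTER_CUBIC)
cv2.imwrite("pics/c2.png",np.hstack([c(a,200,150,100,150,4),c(b,290,100,100,150,4)]))
E
```

```text
clock: 13.5
position: [605.4, -140.8, 330.7]
ee_rot: [-0.243, 0.888, 0.1, 0.376]
contact_force: [0.3, -0.0, -1.1]
gripper_width: 24.8
grasp_force: 59.4
[-0.268  0.16  -0.051 -0.727 -0.88  -0.431]
d [ 1.8 -0.3 -0.8] r [-0.001  0.     0.005] rows 0.0 clk 13.5
```

View pics/c2.png

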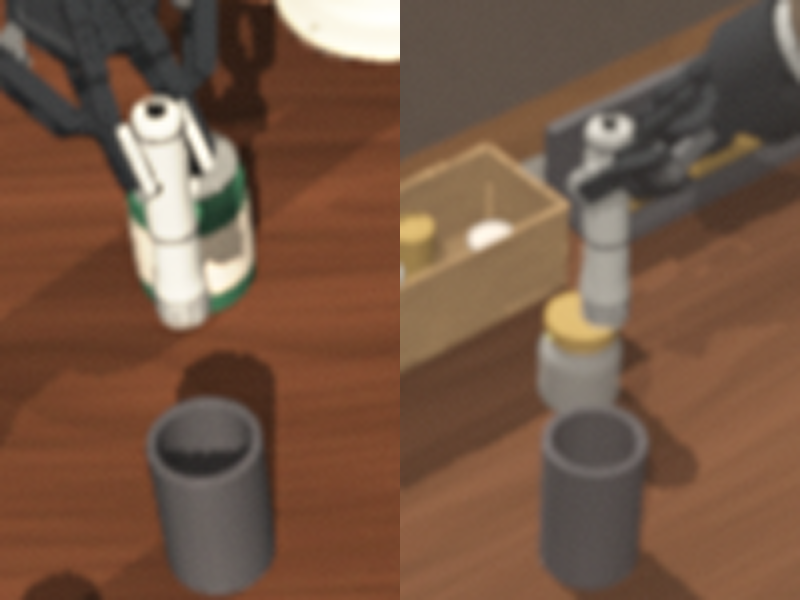

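The torch hangs nearly vertical over the tube. In the crop, the tail is at (155,113) and (610,130), the lens at (183,314) and (606,317), and the tube mouth at (205,444) and (594,442).

```bash
python3 - <<'E'
from h import *
np.set_printoptions(precision=1,suppress=True)
S,D=cam("scene"),cam("side")
f=lambda s,d:two(ray(S,(200+s[0]/4-.4,150+s[1]/4-.4)),ray(D,(290+d[0]/4-.4,100+d[1]/4-.4)))
T,e=f((155,113),(210,130));L,g=f((182,314),(206,317));M,h=f((205,444),(194,442))
u=(T-L)/np.linalg.norm(T-L)
print(T,e,L,g,np.linalg.norm(T-L),u.round(3),M,h)
s=arm.read_state();print(Ro.from_quat(s["ee_rot"]).inv().apply(u).round(3))
E
```

```text
[ 602.7 -140.1  357.7] 0.5264438489994904 [ 602.2 -144.2  214.9] 2.943639494720173 142.9003213935399 [0. 0. 1.] [ 605.  -142.9  106.2] 2.847592383115524
[-0.7  0.  -0.7]
```

```bash
python3 -c "
from h import *
delta((606.9,-139.8,272.7),Rt(2.1,.8))"
```

```text
d [40.8  0.2 41.4] r [-0.001  0.001  0.006] rows 1.2 clk 13.6
```

```bash
python3 jog.py '8 0 8 0 0 0;16 0 16 0 0 0;24 0 24 0 0 0;32 0 32 0 0 0;38 0 38 0 0 0;41 0 41 0 0 0;41 0 41 0 0 0;41 0 41 0 0 0;41 0 41 0 0 0'
python3 - <<'E'
from h import *
print(arm.read_state()['joints'].round(3))
delta((606.9,-139.8,272.7),Rt(2.1,.8))
a=get_image("scene");b=get_image("side")
def c(im,x,y,w,h,s):return cv2.resize(im[y:y+h,x:x+w],None,fx=s,fy=s,interpolation=cv2.INTER_CUBIC)
cv2.imwrite("pics/c3.png",np.hstack([c(a,200,150,100,150,4),c(b,290,100,100,150,4)]))
E
```

```text
clock: 14.5
position: [606.8, -141.0, 273.5]
ee_rot: [-0.243, 0.888, 0.1, 0.378]
contact_force: [-0.2, 1.0, -1.1]
gripper_width: 24.6
grasp_force: 59.4
[-0.287  0.214 -0.111 -0.808 -0.808 -0.304]
d [0.1 0.9 1.1] r [-0.002  0.004  0.006] rows 0.0 clk 14.5
```

View pics/c3.png

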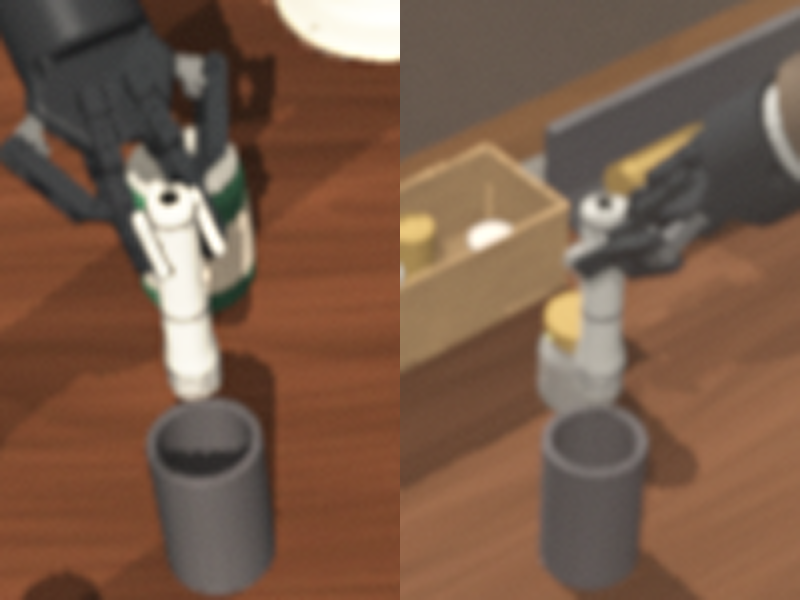

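The lens now stands above the mouth: scene crop (195,385), side (599,393). I'll run a last numeric check and hand in if it fits.

```bash
python3 - <<'E'
from h import *
np.set_printoptions(precision=1,suppress=True)
S,D=cam("scene"),cam("side")
f=lambda s,d:two(ray(S,(200+s[0]/4-.4,150+s[1]/4-.4)),ray(D,(290+d[0]/4-.4,100+d[1]/4-.4)))
T,e=f((170,198),(205,209));L,g=f((195,385),(199,394));M,h=f((205,444),(194,442))
print(T,e,L,g,np.linalg.norm(T-L),M,h)
s=arm.read_state();print(s["clock"],np.abs(s["joint_vel"]).max(),s["grasp_force"])
ok=np.linalg.norm((L-M)[:2])<8 and 38<L[2]-M[2]<64 and np.linalg.norm((T-L)[:2])<12 and s["grasp_force"]>30
print(ok)
if ok: print(arm.job_done())
E
```

```text
[ 602.9 -139.7  301.1] 1.0654553346955342 [ 600.7 -142.4  153.2] 0.026661850128484856 147.92300232440914 [ 605.  -142.9  106.2] 2.847592383115524
14.6 0.0052479946308063635 59.423204362392426
True
the job is handed in; nothing more can be done
None
```

The job is handed in, with no verdict returned: the selector is on the ring mark and the torch is held still, head down, above the tube; my last check put the lens about 4 mm off the tube's axis and 47 mm above the rim.

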